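Clamp the pantry canisters shut

ROBOT

A 6-joint arm with a two-finger parallel gripper is mounted at the origin on the work surface. World frame = base frame: x ahead of the robot, y to its left, z up, the work surface at z = 0. Lengths are in m, angles in rad, forces in N, time in s.
With the tool pointing down it reaches from about 0.3 to 0.875 m from the base axis. Payload 6.4 kg.
Tool frame: the origin (TCP) lies at the very end of the fingers, on their centre line; the grasp point (between the pads) lies grasp_offset behind it (grasp_offset is the distance from the TCP to the grasp point, in m); z points along the fingers, x is the direction in which the jaws open and shut, and the axes are right-handed (so a half turn about z gives the same grasp; the last joint's range is limited). The gripper opens to 88 mm and grips with 3 to 60 N. Pads are 18 mm wide; open, the fingers measure 123 mm over their backs; the gripper's body (75 mm by 187 mm) begins 45 mm behind the grasp point.
Start: joints at [-1.37, 0.181, 1.607, -0, 1.354, -0.206], TCP at [0.228, -0.528, 0.239] pointing down, gripper open.
Joint ranges: [-2.99, 2.99], [-0.89, 2.07], [0.3, 2.58], [-1.14, 4.28], [0, 2.63], [-3.12, 3.12]. Speed limits (rad/s): [2.57, 2.57, 3.01, 3.14, 3.14, 3.14].

INTERFACE

Orientations are given as a rotation vector (axis times angle).
In Python, from plant import sense, get_image, camera_model, finish_job, grasp_offset gives the robot as it stands.
- The arm moves only by the tool play_rows, never from a script. Its argument "deltas" is a list of rows, each an object with "translation": the shift along the tool's x, y, z normalised to -1 to 1, where 1 is 0.1 m, a list of three; "twist": the turn, a rotation vector about the tool's x, y, z normalised to -1 to 1, where 1 is 180 degrees, a list of three; "fingers": the gripper's target within -1 to 1 (fully open at 1, half-way at 0, shut at -1). In form: [{"translation": [dx, dy, dz], "twist": [ax, ay, az], "fingers": fingers}, ...]. A call has 1 to 8 rows; each row shifts and turns the commanded pose from where the row before left it, along the tool's axes as they then stand; what a row does not reach is not made up. A row lasts 1/12 s, in which the tool goes at most 41.7 mm and 7.16 degrees, less where a joint would pass 70% of its speed; a pose out of reach is approached as far as the arm can. A call with a number of a shift or a turn outside -1 to 1 is refused whole. A call with a gripper value outside its range is refused whole. The fingers move at their own pace and stop on an object; "squeeze" is the grip in N (left out, the last holds). Time passes only in rows, so rows that do not move let the fingers close. It gives the time, the measured TCP pose, the force and the opening at its end, in the units of the state.
- sense(): the state, without advancing time (a new reading comes with each control period).
- get_image(name): name is "scene" or "top" or "wrist"; returns (picture, depth): 420x560x3 uint8, red, green, blue; 420x560 float32, m along the optical axis (not along the pixel's ray), 0 where there is no reading.
- camera_model(name): a dict with "fx", "fy", "cx", "cy" (pixels), "k1" (the pictures are not rectified: a ray, as slopes to the right and down, at radius r is drawn at 1 + k1 r^2 times it, then the intrinsics apply), "T" (4x4, takes a point from camera to world coordinates). Camera axes: x right, y up, looking along -z (the intrinsics and any distortion apply to the point x, -y, -z); pixel columns grow to the right and rows downward; lengths in m; the calibration is good to about 2 mm. A picture is of the moment at which its call begins: read the wrist's pose just before it. camera_model takes no time and is no camera call; for the wrist camera it gives the pose at the moment of the call.
- finish_job(): hands the job in, once; it reports no verdict.
The state is a dict: "time_s": time; "joint_positions": joint angles; "joint_velocities": joint speeds; "joint_torque": joint torques, N m; "tool_pos": TCP position; "eef_rot": TCP orientation; "force": force on the tool from outside, world axes, zero at the start; "torque": the same for the moment, N m; "opening": finger opening in m.
Only numpy, scipy, OpenCV 4.12 (cv2) and the standard library are available. Lean on these libraries where they do the work, as an engineer would, in place of code of your own. Each camera call takes 0.05 s, during which the arm holds its last target.

TASK

The three storage canisters have just been refilled, but two of them still have their wire clamp open, with the lever sticking up at the front. With your fingertips, press each raised lever down past its centre until it snaps shut against the front of the canister; lift nothing. Keep all canisters standing where they are, leave the clamp that is already shut closed, and do not knock or move the bottle, sugar bowl, jug, brush, mate cup or spice jars.

Things in the scene. Friction and masses are not known exactly. Their poses are not given: they have to be found in the camera images.
- white_can: The white glazed ceramic storage canister, full (about 1.3 kg), standing loose on the shelf: round, 104 mm in diameter, 142 mm high to the top of its flat hinged lid (whose front edge stands 3 mm higher while the clamp is open). Origin at the centre of its underside, z up; the lid hinge is on its +x side and the steel wire clamp on its -x side, which faces roughly towards the robot.
- white_can_lever (a joint): Angle of the white canister's clamp lever, rad: 0 open (points outward, 50 degrees up), 0.87 level, 2.27 shut (points down along the front). Over-centre: below about 1.4 it springs back open, past about 1.5 it snaps shut. Resistance 0.15 N m at the open end (about 6 N straight down, 25 mm out from the pivot), falling to nothing near 1.5. Its clamp starts open.
- white_can_pivot (a point): Pivot of the white canister's lever, on the canister's front: 60 mm out from the canister's axis along its -x and 122 mm above its underside; axes parallel to the canister's. The lever turns about the canister's y axis. A bail wire (31 mm long, 34 mm wide) runs from the lever, 10 mm from the pivot, up to a catch on the lid's edge.
- white_can_tip (a point): Centre of the rolled end of the white canister's lever: a flat steel plate 28 mm wide and 3 mm thick, 51 mm from the pivot to this point, where it is rolled to 8 mm thick; its outer 25 mm are covered in orange silicone. Open, it stands 33 mm out from and 39 mm above the pivot (higher than the lid).
- blue_can: The blue glazed ceramic storage canister, full (about 1.3 kg), standing loose on the shelf: round, 104 mm in diameter, 142 mm high to the top of its flat hinged lid (whose front edge stands 3 mm higher while the clamp is open). Origin at the centre of its underside, z up; the lid hinge is on its +x side and the steel wire clamp on its -x side, which faces roughly towards the robot.
- blue_can_lever (a joint): Angle of the blue canister's clamp lever, rad: 0 open (points outward, 50 degrees up), 0.87 level, 2.27 shut (points down along the front). Over-centre: below about 1.4 it springs back open, past about 1.5 it snaps shut. Resistance 0.15 N m at the open end (about 6 N straight down, 25 mm out from the pivot), falling to nothing near 1.5. Its clamp starts open.
- blue_can_pivot (a point): Pivot of the blue canister's lever, on the canister's front: 60 mm out from the canister's axis along its -x and 122 mm above its underside; axes parallel to the canister's. The lever turns about the canister's y axis. A bail wire (31 mm long, 34 mm wide) runs from the lever, 10 mm from the pivot, up to a catch on the lid's edge.
- blue_can_tip (a point): Centre of the rolled end of the blue canister's lever: a flat steel plate 28 mm wide and 3 mm thick, 51 mm from the pivot to this point, where it is rolled to 8 mm thick; its outer 25 mm are covered in orange silicone. Open, it stands 33 mm out from and 39 mm above the pivot (higher than the lid).
- terra_can: The terracotta (reddish brown) storage canister, full (about 1.3 kg), standing loose on the shelf: round, 104 mm in diameter, 142 mm high to the top of its flat hinged lid (whose front edge stands 3 mm higher while the clamp is open). Origin at the centre of its underside, z up; the lid hinge is on its +x side and the steel wire clamp on its -x side, which faces roughly towards the robot.
- terra_can_lever (a joint): Angle of the terra canister's clamp lever, rad: 0 open (points outward, 50 degrees up), 0.87 level, 2.27 shut (points down along the front). Over-centre: below about 1.4 it springs back open, past about 1.5 it snaps shut. Resistance 0.15 N m at the open end (about 6 N straight down, 25 mm out from the pivot), falling to nothing near 1.5. Its clamp starts shut.
- terra_can_pivot (a point): Pivot of the terra canister's lever, on the canister's front: 60 mm out from the canister's axis along its -x and 122 mm above its underside; axes parallel to the canister's. The lever turns about the canister's y axis. A bail wire (31 mm long, 34 mm wide) runs from the lever, 10 mm from the pivot, up to a catch on the lid's edge.
- terra_can_tip (a point): Centre of the rolled end of the terra canister's lever: a flat steel plate 28 mm wide and 3 mm thick, 51 mm from the pivot to this point, where it is rolled to 8 mm thick; its outer 25 mm are covered in orange silicone. Open, it stands 33 mm out from and 39 mm above the pivot (higher than the lid).
- amber_bottle: Empty amber glass bottle, loose, 66 mm in diameter, 218 mm high, near the far edge. Origin at the centre of its underside. Bystander.
- sugar_bowl: Stainless sugar bowl with a hinged lid, loose, 102 mm in diameter, about 102 mm high to the knob, with a wire handle on its +y side. Origin at the centre of its underside. Bystander, beyond the canisters.
- jug: Small white ceramic jug, loose, 82 mm in diameter, 92 mm high, handle on its +y side reaching 68 mm from the axis. Origin at the centre of its underside. Bystander, on the robot's side of the canisters.
- brush: Purple silicone pastry brush lying flat, loose, 208 mm long, 36 mm wide and 21 mm high at most. Origin on the shelf under it; handle runs 119 mm to its -x, bristles 88 mm to its +x. Bystander, on the robot's side of the canisters.
- mate: Dark wooden mate cup with a steel straw, loose, 80 mm in diameter, 74 mm high, straw up to 151 mm. Origin at the centre of its underside. Bystander, beyond the canisters.
- turntable: Two-tier white plastic turntable, base fixed to the shelf, tiers free to spin, 232 mm in diameter, 182 mm high (jars on it up to 221 mm); origin at the centre of its underside. Bystander, at the left end.
- spice_a: Small spice jar, red-filled, on the upper tier of the turntable, 45 mm in diameter, 80 mm high. Origin at the centre of its underside. Bystander.
- spice_b: Small spice jar, ochre-filled, on the upper tier of the turntable, 45 mm in diameter, 80 mm high. Origin at the centre of its underside. Bystander.
- spice_c: Small spice jar, green-filled, on the lower tier of the turntable, 45 mm in diameter, 80 mm high. Origin at the centre of its underside. Bystander.
Not all that is in view belongs to the job. Leave any pink look-alike of the white_can alone.

How it is judged:
At the end, for the whole second after the job is handed in: All three clamp levers are shut (joint above 2.15 of 2.27 rad), and all three canisters stand upright (within 0.03 rad), still, and within 40 mm of where they started (value of joint each of white_can_lever, blue_can_lever, terra_can_lever above 2.15 rad and angle between each of white_can, blue_can, terra_can's own z axis and vertical below 0.03 rad and distance of each of white_can, blue_can, terra_can from where it was at the start of the episode below 0.04 m and linear speed of each of white_can, blue_can, terra_can below 0.02 m/s); the robot touches nothing.
It fails at once if a canister is lifted (its base rises more than 12 mm) or tipped by more than 0.2 rad (11 degrees) (height (world z) of any of white_can, blue_can, terra_can above 0.012 m or angle between any of white_can, blue_can, terra_can's own z axis and vertical above 0.2 rad).
It fails at once if a canister is pushed more than 40 mm from its place (distance of any of white_can, blue_can, terra_can from where it was at the start of the episode above 0.04 m).
It fails at once if the clamp that was already shut is opened (value of joint terra_can_lever below 1.5 rad).
It fails at once if a bystander (bottle, sugar bowl, jug, brush, mate cup, spice jar) is moved more than 30 mm (distance of any of amber_bottle, sugar_bowl, jug, brush, mate, spice_a, spice_b, spice_c from where it was at the start of the episode above 0.03 m).
It fails at once if the bottle, sugar bowl, jug or mate cup is tipped by more than 0.25 rad (14 degrees) (angle between any of amber_bottle, sugar_bowl, jug, mate's own z axis and vertical above 0.25 rad).
It also fails if it takes over 38 s, if anything falls off the work surface, if the arm or the gripper's body presses on something with over 40 N, if the wrist force passes 120 N, or if a joint passes its speed limit or range.

## Working session

There is one attempt and no reset: what is moved stays moved. The work goes in short steps, Python scripts to look and compute and a tool call to move; the robot and the scene stay as the last step left them, time stands still between calls to the robot, and variables do not carry over. Pictures are saved under pics/ and viewed, and the job is handed in when it is done.

Besides the shell and the picture viewer there is one more tool, called after "Emit:" as name(argument=value, ...), one argument or row to a line, values as JSON. play_rows: Moves the arm, as the interface text tells. Its arguments: {"type":"object","properties":{"deltas":{"type":"array","items":{"type":"object","properties":{"translation":{"type":"array","items":{"type":"number"}},"twist":{"type":"array","items":{"type":"number"}},"fingers":{"type":"number"}}}},"squeeze":{"type":"number"}},"required":["deltas"]}

```bash
ls; mkdir -p pics; python3 - <<'E'
from plant import *
import cv2,numpy as np
s=sense()
for k,v in s.items(): print(k,np.round(v,4))
print(grasp_offset)
for n in("scene","top","wrist"):
    im,d=get_image(n); c=camera_model(n)
    cv2.imwrite(f"pics/{n}0.png",im[:,:,::-1]); np.savez(f"{n}0.npz",im=im,d=d,**c)
    print(n,{k:np.round(v,4).tolist() for k,v in c.items()})
E
```

```text
pics
time_s 0.0
joint_positions [-1.3703  0.1815  1.608   0.      1.3538 -0.2063]
joint_velocities [-0.0014 -0.0017  0.0007  0.0012 -0.0012 -0.0008]
joint_torque [ 1.10000e-03 -4.33861e+01 -3.41846e+01  7.03000e-02  3.85000e-02
 -2.00000e-04]
tool_pos [ 0.2274 -0.5275  0.2378]
eef_rot [-2.6233e+00  1.7263e+00  1.9000e-03]
force [-1.018   0.3101  0.2886]
torque [-0.0066  0.0021  0.0181]
opening 0.0885
0.0187
scene {'fx': 415.7845, 'fy': 415.7845, 'cx': 279.0799, 'cy': 205.4551, 'k1': -0.1138, 'T': [[0.5898, -0.4622, 0.6622, 1.3079], [0.8072, 0.3139, -0.4999, -0.4535], [0.0232, 0.8294, 0.5582, 0.7651], [0.0, 0.0, 0.0, 1.0]]}
top {'fx': 420.0346, 'fy': 420.0346, 'cx': 280.0614, 'cy': 201.3326, 'k1': -0.1307, 'T': [[-0.0106, 0.988, -0.1539, 0.3198], [-0.9999, -0.0108, -0.0008, 0.1262], [-0.0025, 0.1539, 0.9881, 1.4659], [0.0, 0.0, 0.0, 1.0]]}
wrist {'fx': 320.3852, 'fy': 320.3852, 'cx': 286.0012, 'cy': 206.494, 'k1': -0.0542, 'T': [[0.3953, 0.876, 0.2762, 0.2994], [-0.9185, 0.3776, 0.117, -0.4967], [-0.0018, -0.3, 0.9539, 0.3842], [0.0, 0.0, 0.0, 1.0]]}
```

View pics/scene0.png

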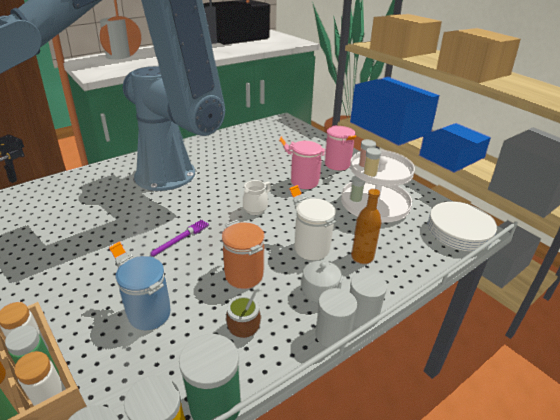

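View pics/top0.png

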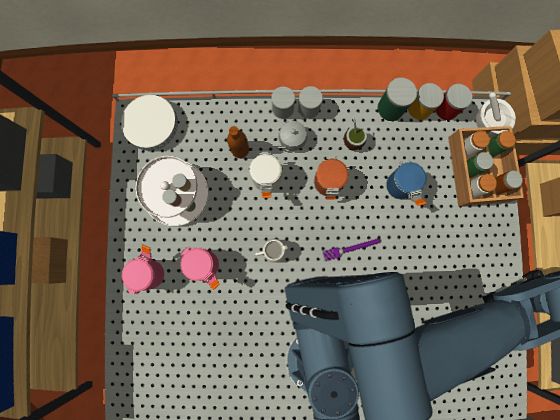

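View pics/wrist0.png

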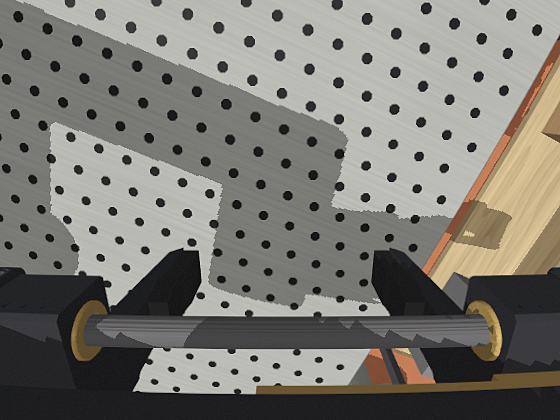

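Top view: blue can near (410,180) with an orange tip at (420,203), terracotta near (332,176) (shut), white near (266,170) with a tip at (266,193). The pink cans are decoys. The scene view shows raised orange levers on blue (118,250) and white (295,191).

```bash
cat > h.py <<'E'
import numpy as np,cv2
def load(n):
    z=np.load(n+'.npz'); return z
def rays(z,u,v):
    u=np.asarray(u,float);v=np.asarray(v,float)
    K=np.array([[z['fx'],0,z['cx']],[0,z['fy'],z['cy']],[0,0,1]],float)
    p=cv2.undistortPointsIter(np.stack([u,v],-1).reshape(-1,1,2),K,np.array([float(z['k1']),0,0,0]),None,None,(3,50,1e-10)).reshape(-1,2)
    return np.stack([p[:,0],-p[:,1],-np.ones(len(p))],-1)
def pts(z,u,v):
    r=rays(z,u,v); d=z['d'][np.asarray(v,int),np.asarray(u,int)]
    P=r*d[:,None]; T=z['T']; return P@T[:3,:3].T+T[:3,3]
def onplane(z,u,v,h):
    T=z['T']; r=rays(z,u,v)@T[:3,:3].T; o=T[:3,3]; return o+r*((h-o[2])/r[:,2])[:,None]
E
python3 - <<'E'
from h import *
def blob(n,box,lo,hi):
    z=load(n); hsv=cv2.cvtColor(z['im'],cv2.COLOR_RGB2HSV); m=cv2.inRange(hsv,lo,hi)
    u0,v0,u1,v1=box; k=np.zeros_like(m); k[v0:v1,u0:u1]=m[v0:v1,u0:u1]
    v,u=np.nonzero(k); return z,u,v
org=((8,180,170),(18,255,255))
for nm,n,box in [('white','top0',(250,175,285,205)),('white','scene0',(283,178,308,202)),('blue','top0',(405,185,435,215)),('blue','scene0',(100,235,135,265)),('terra','top0',(315,180,350,205))]:
    z,u,v=blob(n,box,*org)
    print(nm,n,len(u),u.mean(),v.mean(),(u.min(),u.max(),v.min(),v.max()))
    P=pts(z,u,v); print('  depth pts med',np.round(np.median(P,0),3),'min',np.round(P.min(0),3),'max',np.round(P.max(0),3))
    if len(u)>5: print('  rect',cv2.minAreaRect(np.stack([u,v],-1).astype(np.float32)))
# all points above from top, cylinder bodies
z=load('top0')
vv,uu=np.mgrid[0:420,0:560]; P=pts(z,uu.ravel(),vv.ravel()).reshape(420,560,3); np.save('P.npy',P)
for nm,(u,v) in dict(white=(266,170),terra=(332,176),blue=(410,180)).items():
    w=P[v-30:v+31,u-30:u+31].reshape(-1,3)
    c=P[v,u]; 
    m=(abs(w[:,2]-0.141)<.008)
    q=w[m]; (cx,cy),r=cv2.minEnclosingCircle(q[:,:2].astype(np.float32))
    print(nm,'c',np.round(c,3),m.sum(),'encl',cx,cy,r,'med',np.round(np.median(q,0),4), 'mean',q.mean(0).round(4))
for nm,(u,v) in dict(bottle=(235,132),bowl=(292,135),mate=(355,137),jug=(274,250),brush=(350,248)).items(): print(nm,np.round(P[v,u],3))
E
```

```text
white top0 41 265.780487804878 194.65853658536585 (np.int64(262), np.int64(270), np.int64(192), np.int64(197))
  depth pts med [0.544 0.172 0.158] min [0.537 0.159 0.14 ] max [0.557 0.184 0.171]
  rect ((266.0, 194.5), (5.0, 8.0), 90.0)
white scene0 82 294.8780487804878 190.67073170731706 (np.int64(290), np.int64(300), np.int64(185), np.int64(196))
  depth pts med [0.55  0.173 0.156] min [ 0.374 -0.453  0.001] max [1.308 0.306 0.765]
  rect ((294.82757568359375, 190.5689697265625), (9.47046184539795, 8.541985511779785), 68.19859313964844)
blue top0 48 419.6875 201.72916666666666 (np.int64(415), np.int64(425), np.int64(199), np.int64(204))
  depth pts med [ 0.517 -0.321  0.155] min [ 0.509 -0.388  0.002] max [ 0.543 -0.307  0.168]
  rect ((420.0, 201.5), (5.0, 10.0), 90.0)
blue scene0 138 116.91304347826087 249.33333333333334 (np.int64(110), np.int64(124), np.int64(242), np.int64(257))
  depth pts med [ 0.521 -0.318  0.155] min [ 0.51  -0.333  0.144] max [ 0.532 -0.304  0.167]
  rect ((116.87693786621094, 249.2846221923828), (11.78329849243164, 11.65926456451416), 60.2551155090332)
terra top0 155 331.35483870967744 182.73548387096776 (np.int64(319), np.int64(344), np.int64(180), np.int64(187))
  depth pts med [ 0.585 -0.038  0.14 ] min [ 0.32  -0.08   0.134] max [0.595 0.126 1.466]
  rect ((331.5, 183.5), (7.0, 25.0), 90.0)
white c [0.629 0.172 0.142] 874 encl 0.6406370401382446 0.2058328092098236 0.10009501129388809 med [0.6315 0.1748 0.1418] mean [0.6317 0.1757 0.1418]
terra c [ 0.608 -0.042  0.139] 807 encl 0.6160428524017334 -0.03926437720656395 0.06053405627608299 med [ 0.6139 -0.0413  0.1401] mean [ 0.614  -0.0417  0.1402]
blue c [ 0.592 -0.297  0.141] 822 encl 0.5911204814910889 -0.30175378918647766 0.0731680691242218 med [ 0.5988 -0.2995  0.1418] mean [ 0.5981 -0.2989  0.1417]
bottle [0.734 0.265 0.216]
bowl [0.765 0.084 0.081]
mate [ 0.758 -0.134  0.076]
jug [0.377 0.15  0.006]
brush [ 0.38  -0.113  0.014]
```

```bash
python3 - <<'E'
import cv2
a=cv2.imread('pics/top0.png')[110:270,225:445]; cv2.imwrite('pics/topz.png',cv2.resize(a,None,fx=3.6,fy=3.6,interpolation=cv2.INTER_CUBIC))
a=cv2.imread('pics/scene0.png')[170:340,90:350]; cv2.imwrite('pics/scenez.png',cv2.resize(a,None,fx=3,fy=3,interpolation=cv2.INTER_CUBIC))
E
```

```text
(no output)
```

View pics/topz.png

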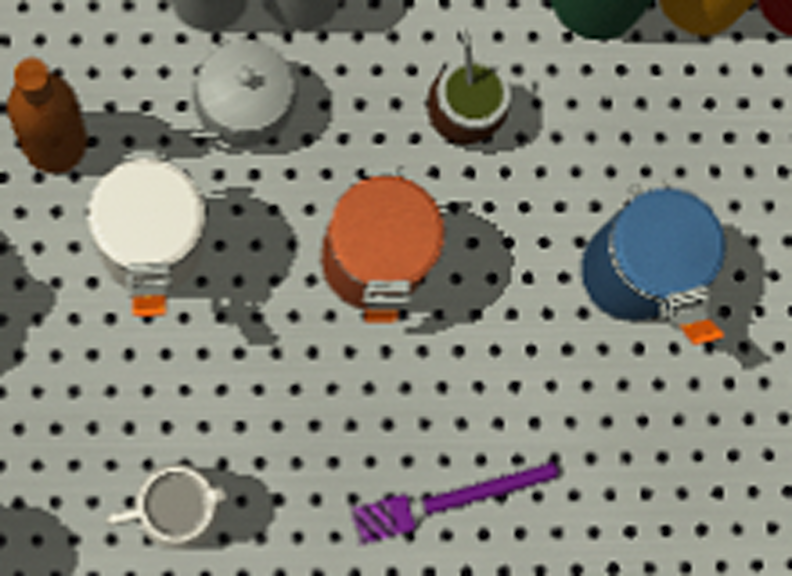

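View pics/scenez.png

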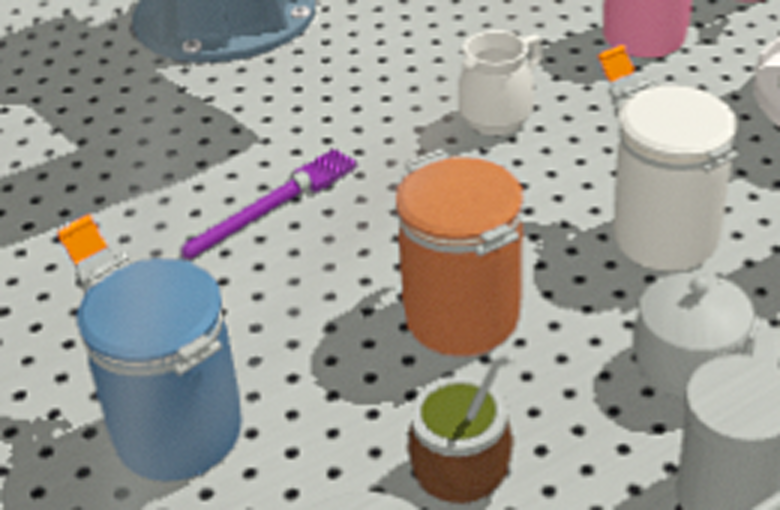

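```bash
python3 - <<'E'
from h import *
z=load('top0'); hsv=cv2.cvtColor(z['im'],cv2.COLOR_RGB2HSV).astype(int); P=np.load('P.npy')
H,S,V=hsv[...,0],hsv[...,1],hsv[...,2]
ms=dict(white=(S<40)&(V>215),blue=(abs(H-106)<8)&(S>120)&(V>110),)
ctr=dict(white=(266,170),blue=(410,180))
C={}
for n,m in ms.items():
    u,v=ctr[n]; b=np.zeros(m.shape,np.uint8); b[v-25:v+26,u-25:u+26]=1
    m=(m&(b>0)&(abs(P[...,2]-.142)<.006)).astype(np.uint8)
    k,l,st,_=cv2.connectedComponentsWithStats(m); i=1+st[1:,4].argmax()
    cs,_=cv2.findContours((l==i).astype(np.uint8),0,2); c=max(cs,key=cv2.contourArea).reshape(-1,2)
    Q=onplane(z,c[:,0],c[:,1],.142)[:,:2]
    A=np.c_[2*Q,np.ones(len(Q))]; s=np.linalg.lstsq(A,(Q**2).sum(1),rcond=None)[0]
    r=np.sqrt(s[2]+s[0]**2+s[1]**2); C[n]=s[:2]
    (ex,ey),er=cv2.minEnclosingCircle(Q.astype(np.float32))
    print(n,'lsq',s[:2].round(4),r.round(4),'encl',round(ex,4),round(ey,4),round(er,4))
# pad centroids by crossing rays
s=load('scene0')
for n,(a,b) in dict(white=((265.8,194.7),(294.9,190.7)),blue=((419.7,201.7),(116.9,249.3))).items():
    o1=z['T'][:3,3];d1=(rays(z,[a[0]],[a[1]])@z['T'][:3,:3].T)[0]
    o2=s['T'][:3,3];d2=(rays(s,[b[0]],[b[1]])@s['T'][:3,:3].T)[0]
    t=np.linalg.lstsq(np.c_[d1,-d2],o2-o1,rcond=None)[0]; p1=o1+d1*t[0];p2=o2+d2*t[1]
    p=(p1+p2)/2; w=p[:2]-C[n]
    print(n,'pad',p.round(4),'gap',np.linalg.norm(p1-p2).round(4),'from axis',np.linalg.norm(w).round(4),'dir',np.degrees(np.arctan2(-w[1],-w[0])).round(1))
E
```

```text
white lsq [0.6327 0.1773] 0.0465 encl 0.6329 0.1775 0.0496
blue lsq [ 0.6018 -0.2978] 0.0471 encl 0.6002 -0.2972 0.0506
white pad [0.5468 0.1733 0.1532] gap 0.0025 from axis 0.086 dir 2.7
blue pad [ 0.5185 -0.3193  0.1537] gap 0.0022 from axis 0.086 dir 14.5
```

Emit:
play_rows(
  deltas=[
    {"translation": [-0.0765, -0.35, 0], "twist": [0, 0, 0], "fingers": -1},
    {"translation": [-0.0765, -0.35, 0], "twist": [0, 0, 0], "fingers": -1},
    {"translation": [-0.0765, -0.35, 0], "twist": [0, 0, 0], "fingers": -1},
    {"translation": [-0.0765, -0.35, 0], "twist": [0, 0, 0], "fingers": -1},
    {"translation": [-0.0765, -0.35, 0], "twist": [0, 0, 0], "fingers": -1},
    {"translation": [-0.0765, -0.35, 0], "twist": [0, 0, 0], "fingers": -1},
    {"translation": [-0.0765, -0.35, 0], "twist": [0, 0, 0], "fingers": -1},
    {"translation": [-0.0765, -0.35, 0], "twist": [0, 0, 0], "fingers": -1},
  ],
  squeeze=10,
)

```text
time_s: 0.82
tool_pos: [0.4616, -0.3597, 0.2385]
eef_rot: [-2.624, 1.727, 0.001]
force: [0.2, -0.2, 0.3]
opening: 0.0372
```

Emit:
play_rows(
  deltas=[
    {"translation": [-0.0765, -0.35, 0], "twist": [0, 0, 0], "fingers": -1},
    {"translation": [-0.0765, -0.35, 0], "twist": [0, 0, 0], "fingers": -1},
    {"translation": [0, 0, 0], "twist": [0, 0, 0.0245], "fingers": -1},
    {"translation": [0, 0, 0], "twist": [0, 0, 0.0245], "fingers": -1},
    {"translation": [0, 0, 0], "twist": [0, 0, 0], "fingers": -1},
    {"translation": [0, 0, 0], "twist": [0, 0, 0], "fingers": -1},
  ],
)

```text
time_s: 1.32
tool_pos: [0.5186, -0.3191, 0.2383]
eef_rot: [-2.486, 1.921, 0.001]
force: [-0.7, -0.3, 0.4]
opening: 0.0005
```

```bash
cat > w.py <<'E'
from plant import *
from h import *
from scipy.spatial.transform import Rotation as R
import sys
def rel(target,yaw):
    s=sense(); M=R.from_rotvec(s['eef_rot']).as_matrix(); p=np.array(s['tool_pos'])
    print('t',s['time_s'],'tcp',p.round(4),'F',np.round(s['force'],1),'open',round(s['opening'],4))
    print('x ang',np.degrees(np.arctan2(M[1,0],M[0,0])).round(2),'want',yaw-90,'z',M[:,2].round(3))
    print('tool delta mm',(M.T@(np.array(target)-p)*1000).round(1))
def snap(n,k):
    im,d=get_image(n); c=camera_model(n); cv2.imwrite(f'pics/{n}{k}.png',im[:,:,::-1]); np.savez(f'{n}{k}.npz',im=im,d=d,**c)
E
python3 -c "
from w import *
rel((.5187,-.3188,.19),14.5)
snap('wrist',1)"
```

```text
t 1.3167 tcp [ 0.5186 -0.3191  0.2383] F [-0.7 -0.3  0.4] open 0.0005
x ang -75.37 want -75.5 z [-0.001  0.    -1.   ]
tool delta mm [-0.2 -0.2 48.3]
```

View pics/wrist1.png

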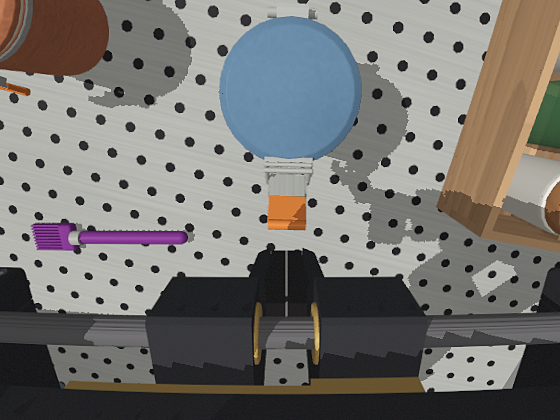

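The blue lever (orange pad at about (287,212)) is centred on the closed fingers. I'll check it by casting a ray from this wrist view.

```bash
python3 -c "
from h import *
z=load('wrist1');hsv=cv2.cvtColor(z['im'],cv2.COLOR_RGB2HSV);m=cv2.inRange(hsv,(8,180,150),(20,255,255))[180:240,250:320]
v,u=np.nonzero(m);print(len(u),u.mean()+250,v.mean()+180)
P=onplane(z,[u.mean()+250],[v.mean()+180],.1535);print(P, np.median(pts(z,u+250,v+180),0))"
```

```text
1048 285.61545801526717 211.25667938931298
[[ 0.52001515 -0.31825541  0.1535    ]] [ 0.52070207 -0.31783786  0.15474009]
```

Emit:
play_rows(
  deltas=[
    {"translation": [0, 0, 0.3], "twist": [0, 0, 0], "fingers": -1},
    {"translation": [0, 0, 0.3], "twist": [0, 0, 0], "fingers": -1},
    {"translation": [0, 0, 0.08], "twist": [0, 0, 0], "fingers": -1},
    {"translation": [0, 0, 0.08], "twist": [0, 0, 0], "fingers": -1},
    {"translation": [0, 0, 0.08], "twist": [0, 0, 0], "fingers": -1},
    {"translation": [0, 0, 0.08], "twist": [0, 0, 0], "fingers": -1},
  ],
)

```text
time_s: 1.87
tool_pos: [0.5193, -0.3209, 0.1489]
eef_rot: [2.483, -1.923, 0.006]
force: [0.4, 0.6, 3.9]
opening: 0.0007
```

```bash
python3 -c "
from w import *
rel((.5187,-.3188,.094),14.5)
snap('wrist',2)"
```

```text
t 1.8667 tcp [ 0.5193 -0.3209  0.1489] F [0.4 0.6 3.9] open 0.0007
x ang -75.51 want -75.5 z [ 0.003 -0.002 -1.   ]
tool delta mm [-2.4  0.1 54.9]
```

View pics/wrist2.png

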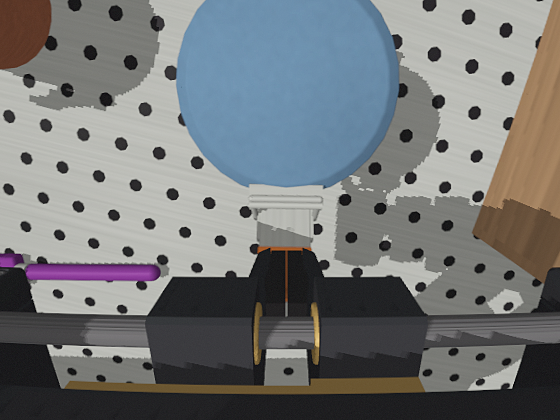

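The fingers are on the lever (4 N) and it is turning. Continuing down.

Emit:
play_rows(
  deltas=[
    {"translation": [-0.02, 0, 0.08], "twist": [0, 0, 0], "fingers": -1},
    {"translation": [0, 0, 0.08], "twist": [0, 0, 0], "fingers": -1},
    {"translation": [0, 0, 0.08], "twist": [0, 0, 0], "fingers": -1},
    {"translation": [0, 0, 0.08], "twist": [0, 0, 0], "fingers": -1},
    {"translation": [0, 0, 0.08], "twist": [0, 0, 0], "fingers": -1},
    {"translation": [0, 0, 0.08], "twist": [0, 0, 0], "fingers": -1},
    {"translation": [0, 0, 0.08], "twist": [0, 0, 0], "fingers": -1},
    {"translation": [0, 0, 0], "twist": [0, 0, 0], "fingers": -1},
  ],
)

```text
time_s: 2.58
tool_pos: [0.5168, -0.316, 0.0877]
eef_rot: [-2.484, 1.923, 0.008]
force: [-0.1, -0.4, 0.2]
opening: 0.0005
```

```bash
python3 -c "
from w import *
rel((.5187,-.3188,.094),14.5)
snap('wrist',3)"
```

```text
t 2.5833 tcp [ 0.5168 -0.316   0.0877] F [-0.1 -0.4  0.2] open 0.0005
x ang -75.5 want -75.5 z [-0.003  0.003 -1.   ]
tool delta mm [ 3.2 -1.1 -6.3]
```

View pics/wrist3.png

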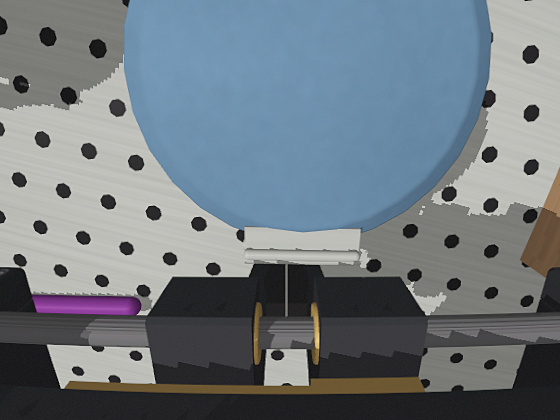

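The force has dropped to zero, so the blue lever looks snapped. I'll back off outward, then go up.

Emit:
play_rows(
  deltas=[
    {"translation": [0, 0.1, 0], "twist": [0, 0, 0], "fingers": -1},
    {"translation": [0, 0, -0.3], "twist": [0, 0, 0], "fingers": -1},
    {"translation": [0, 0, -0.4], "twist": [0, 0, 0], "fingers": -1},
    {"translation": [0, 0, -0.4], "twist": [0, 0, 0], "fingers": -1},
    {"translation": [0, 0, -0.4], "twist": [0, 0, 0], "fingers": -1},
    {"translation": [0, 0, 0], "twist": [0, 0, 0], "fingers": -1},
  ],
)

```text
time_s: 3.13
tool_pos: [0.5114, -0.3232, 0.2513]
eef_rot: [2.482, -1.922, 0.025]
force: [0.6, -1.2, 1.1]
opening: 0.0003
```

```bash
python3 -c "
from w import *
rel((.548,.173,.238),2.6)
snap('scene',4);snap('wrist',4)
a=cv2.imread('pics/scene4.png')[170:340,90:350]; cv2.imwrite('pics/scenez4.png',cv2.resize(a,None,fx=3,fy=3,interpolation=cv2.INTER_CUBIC))"
```

```text
t 3.1333 tcp [ 0.5114 -0.3232  0.2513] F [ 0.6 -1.2  1.1] open 0.0003
x ang -75.51 want -87.4 z [ 0.012 -0.011 -1.   ]
tool delta mm [-471.4 -159.5    8.2]
```

View pics/scenez4.png

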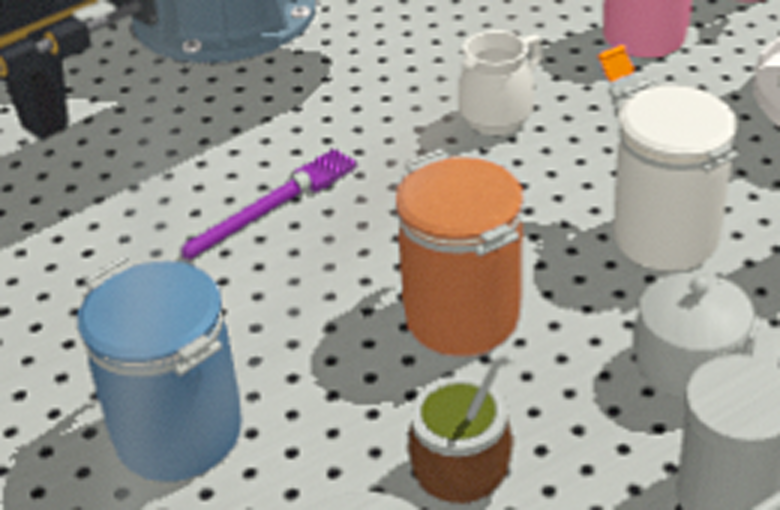

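View pics/wrist4.png

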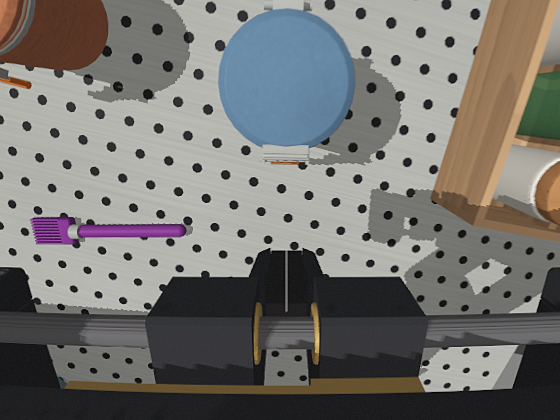

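The blue clamp is shut and the can has not visibly moved. On to the white can.

Emit:
play_rows(
  deltas=[
    {"translation": [-0.337, -0.114, 0], "twist": [0, 0, 0], "fingers": -1},
    {"translation": [-0.337, -0.114, 0], "twist": [0, 0, 0], "fingers": -1},
    {"translation": [-0.337, -0.114, 0], "twist": [0, 0, 0], "fingers": -1},
    {"translation": [-0.337, -0.114, 0], "twist": [0, 0, 0], "fingers": -1},
    {"translation": [-0.337, -0.114, 0], "twist": [0, 0, 0], "fingers": -1},
    {"translation": [-0.337, -0.114, 0], "twist": [0, 0, 0], "fingers": -1},
    {"translation": [-0.337, -0.114, 0], "twist": [0, 0, 0], "fingers": -1},
  ],
)

```text
time_s: 3.82
tool_pos: [0.5252, -0.0697, 0.2386]
eef_rot: [2.483, -1.923, -0.005]
force: [0.7, 0.8, 0.8]
opening: 0.0005
```

Emit:
play_rows(
  deltas=[
    {"translation": [-0.337, -0.114, 0], "twist": [0, 0, 0], "fingers": -1},
    {"translation": [-0.337, -0.114, 0], "twist": [0, 0, 0], "fingers": -1},
    {"translation": [-0.337, -0.114, 0], "twist": [0, 0, 0], "fingers": -1},
    {"translation": [-0.337, -0.114, 0], "twist": [0, 0, 0], "fingers": -1},
    {"translation": [-0.337, -0.114, 0], "twist": [0, 0, 0], "fingers": -1},
    {"translation": [-0.337, -0.114, 0], "twist": [0, 0, 0], "fingers": -1},
    {"translation": [-0.337, -0.114, 0], "twist": [0, 0, 0], "fingers": -1},
  ],
)

```text
time_s: 4.4
tool_pos: [0.5436, 0.1781, 0.2386]
eef_rot: [2.482, -1.922, -0.004]
force: [0.8, -0.3, -0.3]
opening: 0.0006
```

Emit:
play_rows(
  deltas=[
    {"translation": [0, 0, 0], "twist": [0, 0, 0.033], "fingers": -1},
    {"translation": [0, 0, 0], "twist": [0, 0, 0.033], "fingers": -1},
    {"translation": [0, 0, 0], "twist": [0, 0, 0], "fingers": -1},
    {"translation": [0, 0, 0], "twist": [0, 0, 0], "fingers": -1},
  ],
)

```text
time_s: 4.73
tool_pos: [0.544, 0.1766, 0.239]
eef_rot: [2.273, -2.165, -0.003]
force: [-1.1, 0.2, -0.1]
opening: 0.0006
```

```bash
python3 -c "
from w import *
rel((.548,.173,.238),2.6)
snap('wrist',5)
z=load('wrist5');hsv=cv2.cvtColor(z['im'],cv2.COLOR_RGB2HSV);m=cv2.inRange(hsv,(8,180,150),(20,255,255));m[:170]=0;m[250:]=0;m[:,:240]=0;m[:,330:]=0
v,u=np.nonzero(m);print(len(u),u.mean(),v.mean())
print(onplane(z,[u.mean()],[v.mean()],.1535), np.median(pts(z,u,v),0))"
```

```text
t 4.7333 tcp [0.544  0.1766 0.239 ] F [-1.1  0.2 -0.1] open 0.0006
x ang -87.21 want -87.4 z [-0.003 -0.    -1.   ]
tool delta mm [ 3.8 -3.8  0.9]
923 288.49295774647885 205.43986998916577
[[0.5502314  0.17518316 0.1535    ]] [0.55117402 0.1756086  0.1540524 ]
```

View pics/wrist5.png

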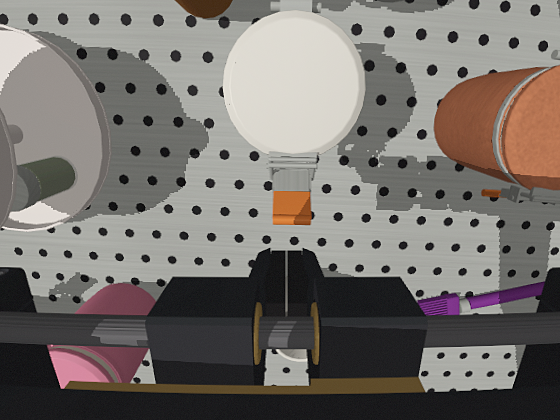

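The white lever (pad at (288,205)) is in line with the fingers. A small correction, then press.

Emit:
play_rows(
  deltas=[
    {"translation": [0.02, -0.04, 0.3], "twist": [0, 0, 0], "fingers": -1},
    {"translation": [0, 0, 0.3], "twist": [0, 0, 0], "fingers": -1},
    {"translation": [0, 0, 0.08], "twist": [0, 0, 0], "fingers": -1},
    {"translation": [0, 0, 0.08], "twist": [0, 0, 0], "fingers": -1},
    {"translation": [0, 0, 0.08], "twist": [0, 0, 0], "fingers": -1},
    {"translation": [0, 0, 0.08], "twist": [0, 0, 0], "fingers": -1},
  ],
)

```text
time_s: 5.28
tool_pos: [0.55, 0.175, 0.1508]
eef_rot: [-2.271, 2.168, -0.002]
force: [2.2, -0.4, 3.4]
opening: 0.0007
```

Emit:
play_rows(
  deltas=[
    {"translation": [0, 0, 0.08], "twist": [0, 0, 0], "fingers": -1},
    {"translation": [0, 0, 0.08], "twist": [0, 0, 0], "fingers": -1},
    {"translation": [0, 0, 0.08], "twist": [0, 0, 0], "fingers": -1},
    {"translation": [0, 0, 0.08], "twist": [0, 0, 0], "fingers": -1},
    {"translation": [0, 0, 0.08], "twist": [0, 0, 0], "fingers": -1},
    {"translation": [0, 0, 0.08], "twist": [0, 0, 0], "fingers": -1},
    {"translation": [0, 0, 0.08], "twist": [0, 0, 0], "fingers": -1},
    {"translation": [0, 0, 0], "twist": [0, 0, 0], "fingers": -1},
  ],
)

```text
time_s: 5.95
tool_pos: [0.5474, 0.1748, 0.09]
eef_rot: [2.269, -2.168, -0.004]
force: [0.3, -0.0, -0.1]
opening: 0.0004
```

```bash
python3 -c "
from w import *
rel((.548,.173,.094),2.6)
snap('wrist',6)"
```

```text
t 5.95 tcp [0.5474 0.1748 0.09  ] F [ 0.3 -0.  -0.1] open 0.0004
x ang -87.39 want -87.4 z [-0.004 -0.    -1.   ]
tool delta mm [ 1.8 -0.5 -4. ]
```

View pics/wrist6.png

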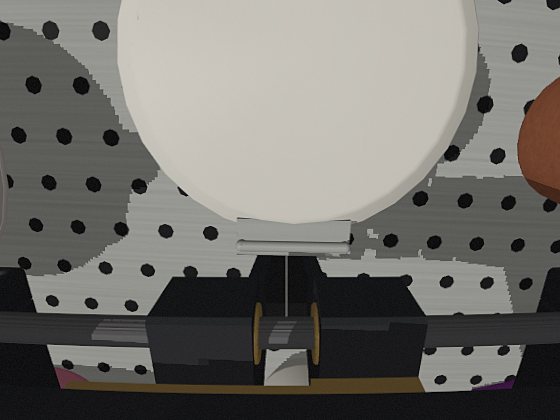

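The lever has gone under and the force is zero. Backing off and up.

Emit:
play_rows(
  deltas=[
    {"translation": [0, 0.1, 0], "twist": [0, 0, 0], "fingers": -1},
    {"translation": [0, 0, -0.3], "twist": [0, 0, 0], "fingers": -1},
    {"translation": [0, 0, -0.4], "twist": [0, 0, 0], "fingers": -1},
    {"translation": [0, 0, -0.4], "twist": [0, 0, 0], "fingers": -1},
    {"translation": [0, 0, -0.4], "twist": [0, 0, 0], "fingers": -1},
    {"translation": [0, 0, 0], "twist": [0, 0, 0], "fingers": -1},
    {"translation": [0, 0, 0], "twist": [0, 0, 0], "fingers": -1},
  ],
)

```text
time_s: 6.58
tool_pos: [0.541, 0.1749, 0.2463]
eef_rot: [-2.268, 2.166, -0.007]
force: [-0.3, -0.3, 0.0]
opening: 0.0004
```

```bash
python3 -c "
from w import *
rel((.548,.173,.238),2.6)
snap('scene',7);snap('wrist',7);snap('top',7)
a=cv2.imread('pics/scene7.png')[170:340,90:350]; cv2.imwrite('pics/scenez7.png',cv2.resize(a,None,fx=3,fy=3,interpolation=cv2.INTER_CUBIC))"
```

```text
t 6.5833 tcp [0.541  0.1749 0.2463] F [-0.3 -0.3  0. ] open 0.0004
x ang -87.38 want -87.4 z [ 0.007  0.001 -1.   ]
tool delta mm [ 2.2 -6.9  8.4]
```

View pics/scenez7.png

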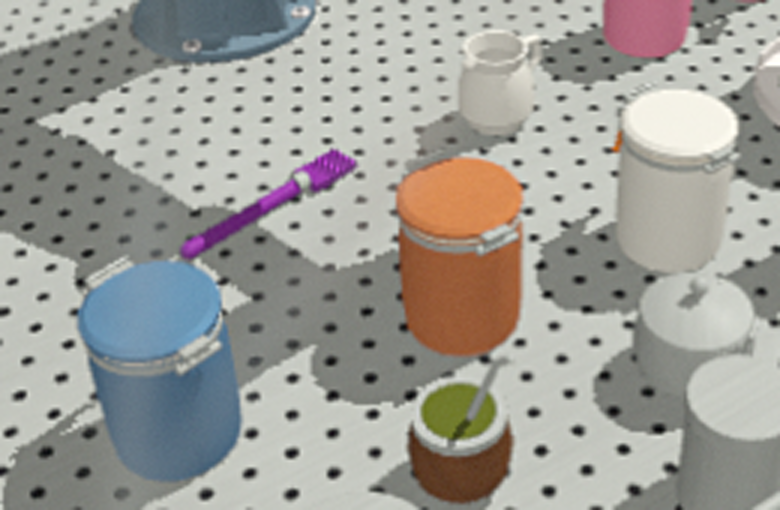

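View pics/wrist7.png

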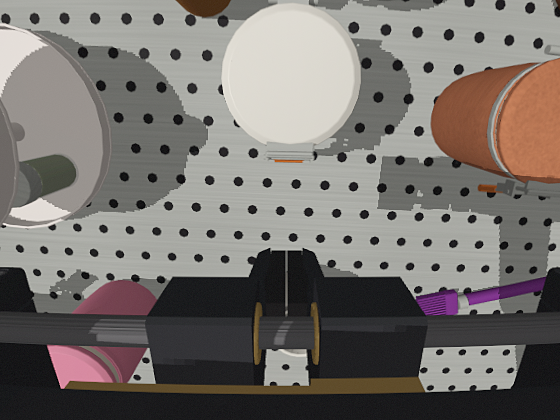

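View pics/top7.png

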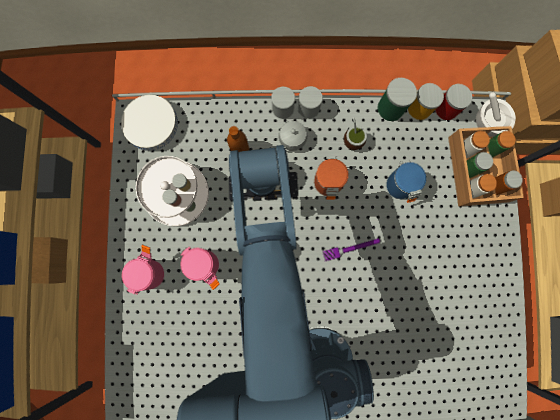

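Both levers lie against the front in the wrist views. I'll check the pad geometry of blue and white, and how far the lids shifted.

```bash
python3 -c "
from h import *
for n,c,yaw in(('wrist4',(.601,-.2975),14.5),('wrist7',(.6327,.176),2.6)):
    z=load(n);hsv=cv2.cvtColor(z['im'],cv2.COLOR_RGB2HSV);m=cv2.inRange(hsv,(5,150,90),(20,255,255));m[:140]=0;m[180:]=0;m[:,:240]=0;m[:,340:]=0
    v,u=np.nonzero(m);P=pts(z,u,v)
    print(n,len(u),P.min(0).round(3),np.median(P,0).round(3),P.max(0).round(3),'out',np.linalg.norm(np.median(P,0)[:2]-c).round(3))
z=load('scene7');hsv=cv2.cvtColor(z['im'],cv2.COLOR_RGB2HSV);m=cv2.inRange(hsv,(5,150,90),(20,255,255));k=m*0;k[205:225,290:300]=m[205:225,290:300];v,u=np.nonzero(k);P=pts(z,u,v);print('scene white',len(u),np.median(P,0).round(3))
# lids in wrist views before/after
for n,b,f in (('wrist1','blue',0),('wrist4','blue',0),('wrist5','white',1),('wrist7','white',1)):
    z=load(n);hsv=cv2.cvtColor(z['im'],cv2.COLOR_RGB2HSV)
    m=cv2.inRange(hsv,(98,80,60),(115,255,255)) if not f else cv2.inRange(hsv,(0,0,205),(180,40,255))
    m[:, :215]=0;m[:,370:]=0;m[165:]=0
    v,u=np.nonzero(m);P=pts(z,u,v);k=P[:,2]>.13;q=P[k]
    print(n,k.sum(),'lid mean',q.mean(0).round(4))
"
```

```text
wrist4 56 [ 0.516 -0.327 -0.004] [ 0.533 -0.314  0.072] [ 0.54  -0.301  0.094] out 0.07
wrist7 58 [ 0.552  0.159 -0.002] [0.565 0.173 0.073] [0.569 0.187 0.092] out 0.068
scene white 8 [0.572 0.162 0.08 ]
wrist1 16112 lid mean [ 0.6058 -0.2991  0.1444]
wrist4 14936 lid mean [ 0.6036 -0.297   0.1389]
wrist5 15070 lid mean [0.6374 0.1787 0.1451]
wrist7 14502 lid mean [0.6381 0.1789 0.1407]
```

Both tips stand about 69 mm out and 72 mm up, which is the shut geometry. The lids dropped about 5 mm and shifted no more than 3 mm. Handing in.

```bash
python3 -c "
from plant import *
print(finish_job())"
```

```text
the job is handed in; nothing more can be done
None
```

I pressed the blue lever and then the white lever down past centre with closed fingertips, straight down, at about 4 N in the mid-press readings. Both snapped shut, and I handed the job in at about 6.7 s of the 38 s allowed.

- **Levers:** in the last wrist views both orange tips stand about 69 mm from the can axis and 72 mm up, which matches the shut position. The terracotta clamp was never touched and still looks shut.
- **Canisters:** by lid points before and after, the blue can moved at most 3 mm and the white under 1 mm. Both lids came down 4–5 mm as they clamped.
- **Bystanders and arm:** the jug, brush, sugar bowl and mate cup look unmoved in the pictures. I did not measure them, and the arm hides part of the bottle in the last top view. The arm ended clear above the white can's lever with no contact force.
- **Disagreements:** the two cameras put the pads 2–3 mm apart, and the wrist view differed from them by 1–3 mm. None of that affected the press.

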